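# Stand the chocolate egg in the small pastry ring

### The arm

A 6-joint arm with a two-finger parallel gripper is mounted at the origin on the work surface; the furniture and walls round the work are solid. World frame = base frame: x ahead of the robot, y to its left, z up, the work surface at z = 0. Lengths are in m, angles in rad, forces in N, time in s.
With the tool pointing down it reaches from about 0.35 to 0.775 m from the base axis. Payload 7.3 kg.
Tool frame: the origin (TCP) lies between the finger pads, 19 mm behind the fingertips; this is the grasp point; z points along the fingers, y is the line along which they close (so a half turn about z gives the same grasp; the last joint's range is limited). The gripper opens to 92 mm and grips with 3 to 60 N. Pads are 19 mm wide; open, the fingers measure 130 mm over their backs; the gripper's body (75 mm by 190 mm) begins 47 mm behind the grasp point.
Start: joints at [-1.401, 0.342, 1.524, -0, 1.275, -0.146], TCP at [0.163, -0.499, 0.246] pointing down, gripper open.
Joint ranges: [-2.53, 2.53], [-0.77, 2.02], [0.04, 2.7], [-1, 4.14], [0.28, 2.66], [-3.11, 3.11]. Speed limits (rad/s): [2.57, 2.57, 3.14, 3.14, 3.14, 3.14].

### API

Orientations are given as [roll, pitch, yaw] about the fixed x, y, z axes, in that order (R = Rz(yaw) Ry(pitch) Rx(roll)).
In Python, from cell import robot gives the robot as it stands.
- The arm moves only by the shell command python3 drive.py 'ROWS' [OPENING] [FORCE]. ROWS is a JSON list of rows, 1 to 8 of them, each an object with the fields pos (a list: dx, dy, dz in units of 20 mm), rotvec (a list: a rotation vector rx, ry, rz in units of 0.25 rad); a field left out counts as zero; each row shifts and turns the commanded pose from where the row before left it, along the tool's axes as they then stand; what a row does not reach is not made up. A row lasts 1/12 s, in which the tool goes at most 0.0417 m and 0.125 rad, less where a joint would pass 70% of its speed; a pose out of reach is approached as far as the arm can. OPENING is the finger opening in m, set as the command begins (- or left out keeps the last). The fingers move at their own pace and stop on an object; FORCE is the grip in N (left out, the last holds). Time passes only in rows, so rows that do not move let the fingers close. It prints the time, the measured TCP pose, the force, the opening and the grip force at its end. Input that does not fit is refused with a message, and nothing moves.
- robot.observe(): the state, without advancing time (a new reading comes with each control period).
- robot.read_camera(name): name is "scene" or "top" or "wrist"; returns a dict with "image" (384x512x3 uint8, red, green, blue), "fx", "fy", "cx", "cy" (pixels), "k1" (the pictures are not rectified: a ray, as slopes to the right and down, at radius r is drawn at 1 + k1 r^2 times it, then the intrinsics apply), "pose" (4x4, takes a point from camera to world coordinates). Camera axes: x right, y down, z forward; pixel columns grow to the right and rows downward; lengths in m; the calibration is good to about 2 mm. A picture is of the moment at which its call begins. There is no depth.
- robot.hand_in(): hands the job in; it is judged then, once.
The state is a dict: "time": time; "qpos": joint angles; "qvel": joint speeds; "joint_efforts": joint torques, N m; "tool_pos": TCP position; "tool_rot": TCP orientation; "contact_force": force on the tool from outside, world axes, zero at the start; "torque": the same for the moment, N m; "opening": finger opening in m; "grip_force": force on a finger pad.
Only numpy, scipy, OpenCV 4.12 (cv2) and the standard library are available. Lean on these libraries where they do the work, as an engineer would, in place of code of your own. Each camera call takes 0.05 s, during which the arm holds its last target. There are 200 camera calls.

### The job

Take the chocolate egg out of the leaning wire cradle and stand it upright, blunt end down, in the mouth of the small pastry ring (not the big one), ready for decorating. Set it down gently: hold it upright until it bears on the ring, without pressing hard, and only then let go. Leave the ring about where it stands, and do not knock or shift the other loose things.

Things in the scene. Friction and masses are not known exactly. Their poses are not given: they have to be found in the camera images.
- egg: Rigid but brittle (20 N on its foot breaks it) dark brown chocolate egg, 84 mm long, 0.10 to 0.21 kg, with two raised white bands round its middle. Origin: on its axis, midway between the bands. z runs from the blunt end (38 mm below the origin, a half ball of radius 30 mm) to the more pointed end (46 mm above). Starts in the cradle, blunt end down, axis leaning 30 degrees from vertical.
- egg_foot (a point): The tip of the egg's blunt end. The egg's bands are 62 mm across and 4 mm wide, their middles 30 mm and 46 mm up the axis from here (8 mm either side of the egg's origin); gripped across both bands, with the tool pointing along the axis from the pointed end, the egg hardly pivots in the fingers.
- cradle: Cradle fixed to the table: a wooden board 100 x 74 x 10 mm with two bent steel wires, 8 mm thick and 40 mm apart, that carry the egg from below. Origin: under the middle of the board, 4 mm to +x of it; z up. The egg's pointed end leans towards the cradle's -x side. Its two flanks (cradle +y and -y) are free for fingers: no wire stands more than 24 mm to either side.
- cradle_rest (a point): Where the egg's origin lies at the start, 68 mm above the table. From here the wires reach 18 mm further along the egg's axis towards the pointed end, to about 73 mm above the table.
- cutter_small: The small pastry ring: a thin round steel cutter, 49 mm across and 28 mm tall, loose on the table and light (about 30 g). Origin: the middle of its underside, z up. The egg's round end rests on the upper edge (about 40 mm across inside), so that a seated upright egg has its origin 57 to 58 mm above the table and its foot about 20 mm above it.
- ring_mouth (a point): Centre of the small ring's upper edge, 28 mm above the table.
- cutter_big: The big pastry ring, 75 mm across and 32 mm tall, loose: too wide for the egg. A bystander. Origin: middle of its underside.
- oven_timer: White and dark round kitchen timer, 69 mm across, 58 mm tall, loose. A bystander. Origin: middle of its underside.
- measuring_cup: Steel measuring cup with a flat handle along its -y, 66 x 145 x 46 mm, loose. A bystander. Origin: middle of the whole at its underside; the bowl's centre is 40 mm to its +y.

How it is judged:
By the outcome, as a careful person would: the job done as asked, in the order asked, and still so for the second after the job is handed in, with the robot touching nothing.
It also fails if it takes over 43 s, if anything falls off the work surface, if the arm or the gripper's body presses on something with over 40 N, if the wrist force passes 120 N, or if a joint passes its speed limit or range.

## Working session

There is one attempt and no reset: what is moved stays moved. The work goes in short steps, Python scripts to look and compute and a shell command to move; the robot and the scene stay as the last step left them, time stands still between calls to the robot, and variables do not carry over. Pictures are saved under pics/ and viewed, at most 10 in all, crops included, and the job is handed in when it is done.

```bash
ls; mkdir -p pics
python3 - <<'E'
from cell import robot
import cv2,numpy as np
print(robot.observe())
for n in ["scene","top"]:
    c=robot.read_camera(n); cv2.imwrite(f"pics/{n}0.png",c["image"][:,:,::-1])
    print(n,c["fx"],c["fy"],c["cx"],c["cy"],c["k1"],np.round(c["pose"],3).tolist())
    np.save(f"{n}0.npy",c,allow_pickle=True)
E
```

```text
cell.py
drive.py
pics
{'time': 0.0, 'qpos': array([-1.40099411e+00,  3.42739767e-01,  1.52502027e+00, -5.24422347e-05,
        1.27539539e+00, -1.45949812e-01]), 'qvel': array([-1.98488929e-05, -9.59190463e-05,  9.36726162e-04, -1.69497617e-03,
       -6.12020513e-04,  4.00512554e-04]), 'joint_efforts': array([-2.32031991e-03, -4.31238198e+01, -2.44221103e+01,  7.15794484e-02,
        5.61091723e-02, -1.27075969e-04]), 'tool_pos': array([ 0.16299567, -0.49865557,  0.24483496]), 'tool_rot': array([-3.14003920e+00, -1.77663494e-04,  3.15767201e-01]), 'contact_force': array([0.1566803 , 1.03717931, 0.18724173]), 'torque': array([ 0.03445103, -0.04326537, -0.05009435]), 'grip_force': 0.0, 'opening': 0.0915557297498969}
scene 382.76859664241067 382.76859664241067 261.4066426800626 191.47261091794317 -0.06610262541809701 [[0.723, -0.296, 0.625, -0.264], [-0.691, -0.292, 0.661, -0.753], [-0.013, -0.91, -0.415, 0.523], [0.0, 0.0, 0.0, 1.0]]
top 448.98758711438285 448.98758711438285 255.51751980433406 189.09046156879754 0.05769540526943136 [[0.005, -0.991, 0.132, 0.245], [-1.0, -0.006, -0.008, 0.02], [0.008, -0.132, -0.991, 1.41], [0.0, 0.0, 0.0, 1.0]]
```

View pics/scene0.png

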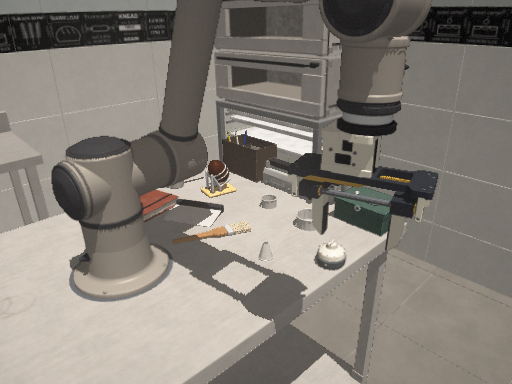

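View pics/top0.png

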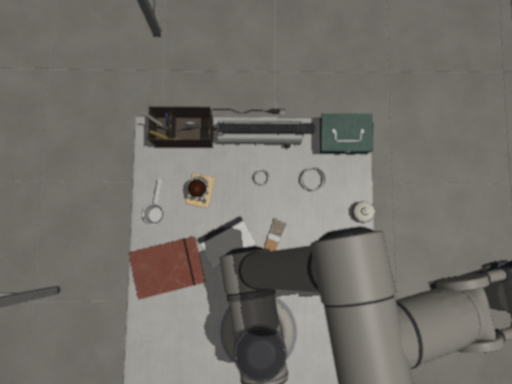

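The scene picture shows the egg in its cradle at about (217,170), the small ring at (268,201), the big ring at (305,220) and the timer at (331,255). In the top picture the egg is at (197,187), the board at (200,190), the small ring at (260,177), the big ring at (311,179), the timer at (363,211) and the cup at (153,213).

```bash
cat > h.py <<'E'
import numpy as np,cv2
def K(c): return np.array([[c["fx"],0,c["cx"]],[0,c["fy"],c["cy"]],[0,0,1.]])
def ray(c,uv):
    d=np.array([(uv[0]-c["cx"])/c["fx"],(uv[1]-c["cy"])/c["fy"]]); s=d.copy()
    for _ in range(20): s=d/(1+c["k1"]*(s@s))
    T=c["pose"]; return T[:3,3],T[:3,:3]@np.r_[s,1]
def plane(c,uv,z):
    o,d=ray(c,uv); return o+d*(z-o[2])/d[2]
def tri(a,ua,b,ub):
    o1,d1=ray(a,ua);o2,d2=ray(b,ub)
    s=np.linalg.lstsq(np.c_[d1,-d2],o2-o1,rcond=None)[0]
    p,q=o1+s[0]*d1,o2+s[1]*d2; return (p+q)/2,np.linalg.norm(p-q)
def proj(c,p):
    T=np.linalg.inv(c["pose"]); q=T[:3,:3]@np.asarray(p)+T[:3,3]; s=q[:2]/q[2]; s=s*(1+c["k1"]*(s@s))
    return np.array([c["fx"]*s[0]+c["cx"],c["fy"]*s[1]+c["cy"]])
def load(n): return np.load(n,allow_pickle=True).item()
E
python3 - <<'E'
from h import *
np.set_printoptions(precision=3,suppress=True)
t=load("top0.npy");s=load("scene0.npy")
for n,u,z in [("egg",(197,187),.07),("board",(200,190),.01),("small",(260,177),.028),("big",(311,179),.032),("timer",(363,211),.04),("cup",(153,213),.04),("box",(212,147),0.1)]:
    print(n,plane(t,u,z))
print(tri(t,(197,187),s,(217,171)),plane(s,(268,196),.028))
a=cv2.resize(t["image"][135:250,130:330],None,fx=4,fy=4,interpolation=2)
b=cv2.resize(s["image"][140:240,180:340],None,fx=5,fy=5,interpolation=2)
cv2.imwrite("pics/topz.png",a[:,:,::-1]);cv2.imwrite("pics/scz.png",b[:,:,::-1])
E
```

```text
egg [0.429 0.186 0.07 ]
board [0.427 0.184 0.01 ]
small [ 0.467 -0.004  0.028]
big [ 0.461 -0.162  0.032]
timer [ 0.362 -0.319  0.04 ]
cup [0.352 0.321 0.04 ]
box [0.545 0.14  0.1  ]
(array([0.428, 0.186, 0.069]), np.float64(0.0013072763841568142)) [ 0.471 -0.004  0.028]
```

View pics/topz.png

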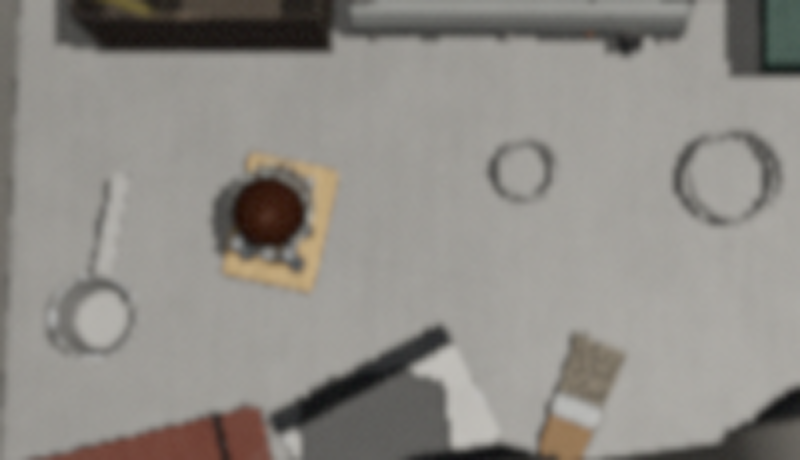

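View pics/scz.png

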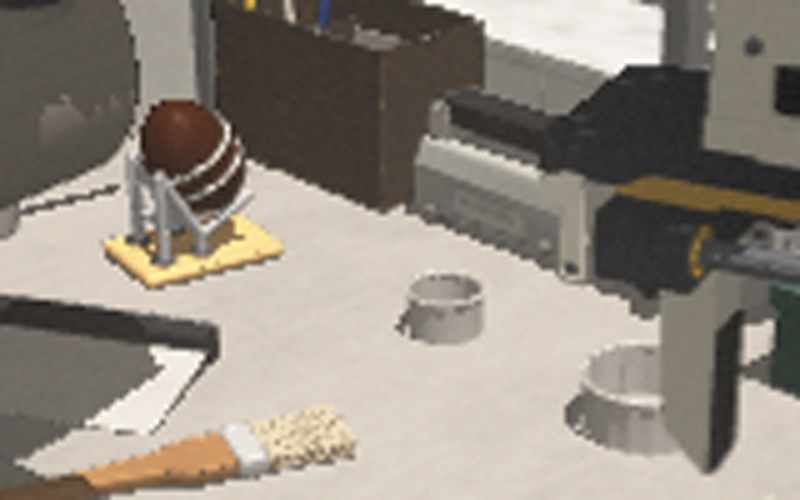

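Enlarged top view: the board's corners are at about (250,152), (338,175), (312,290) and (222,268), so its long axis has a world yaw of about -13.5°. The enlarged scene view shows the bands and the tall posts on the robot side, so the pointed end leans toward the robot (-x). Next I'll move toward the middle for a close wrist view.

The manual's scale: shifts go in units of 20 mm and turns go in units of 0.25 rad. Converting my numbers, 0.024 m is 1.2, -0.0217 m is -1.085.

```bash
python3 drive.py '[{"pos": [1.2,-1.085,-0.17]},{"pos": [1.2,-1.085,-0.17]},{"pos": [1.2,-1.085,-0.17]},{"pos": [1.2,-1.085,-0.17]},{"pos": [1.2,-1.085,-0.17]},{"pos": [1.2,-1.085,-0.17]},{"pos": [1.2,-1.085,-0.17]},{"pos": [1.2,-1.085,-0.17]}]' 0.092; python3 drive.py '[{"pos": [1.2,-1.085,-0.17]},{"pos": [1.2,-1.085,-0.17]},{"pos": [1.2,-1.085,-0.17]},{"pos": [1.2,-1.085,-0.17]},{"pos": [1.2,-1.085,-0.17]},{"pos": [1.2,-1.085,-0.17]},{"pos": [1.2,-1.085,-0.17]},{}]'
python3 - <<'E'
from cell import robot
import cv2,numpy as np
print(robot.observe()["qpos"])
c=robot.read_camera("wrist"); cv2.imwrite("pics/w1.png",c["image"][:,:,::-1]); np.save("w1.npy",c,allow_pickle=True)
print(np.round(c["pose"],3),c["fx"])
E
```

```text
time: 0.77
tool_pos: [0.292, -0.2728, 0.2727]
tool_rot: [-3.141, 0.0, 0.315]
contact_force: [1.5, 0.1, 0.3]
opening: 0.0918
grip_force: 0.0
time: 1.43
tool_pos: [0.406, -0.0738, 0.2969]
tool_rot: [-3.141, -0.002, 0.321]
contact_force: [0.4, 0.8, -0.1]
opening: 0.0917
grip_force: 0.0
[-0.36754001  0.09048009  1.70766338  0.00209886  1.34255886  0.88224461]
[[ 0.316 -0.915 -0.25   0.473]
 [-0.949 -0.306 -0.082 -0.053]
 [-0.001  0.263 -0.965  0.436]
 [ 0.     0.     0.     1.   ]] 284.665991097295
```

View pics/w1.png

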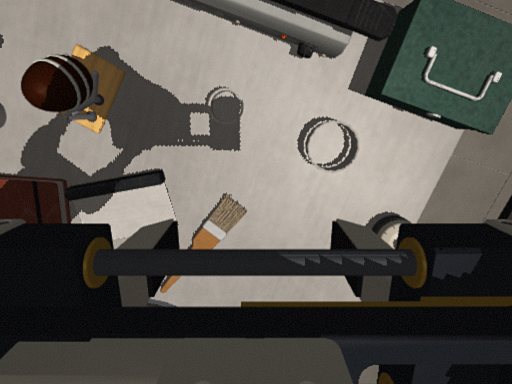

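The wrist view shows the egg at (60,84), pointed end toward image lower-left, the small ring at (225,105) and the big ring at (328,143). I'll turn to the cradle's yaw and look from nearer.

Converted, 0.11 rad is 0.44.

```bash
python3 drive.py '[{"rotvec": [0,0,0.44]},{"rotvec": [0,0,0.44]},{"rotvec": [0,0,0.44]},{"rotvec": [0,0,0.44]},{"rotvec": [0,0,0.46]},{}]'; python3 drive.py '[{"pos": [-0.6,-1.3,0]},{"pos": [-0.6,-1.3,0]},{"pos": [-0.6,-1.3,0]},{"pos": [-0.6,-1.3,0]},{"pos": [-0.6,-1.3,0]},{"pos": [-0.6,-1.3,0]},{"pos": [-0.6,-1.3,0]},{"pos": [-0.6,-1.3,0]}]' 
python3 drive.py '[{},{}]'
python3 - <<'E'
from cell import robot
import cv2,numpy as np
print(robot.observe()["qpos"])
c=robot.read_camera("wrist"); cv2.imwrite("pics/w2.png",cv2.resize(c["image"][:250],None,fx=1.5,fy=1.5)[:,:,::-1]); np.save("w2.npy",c,allow_pickle=True)
E
```

```text
time: 1.98
tool_pos: [0.4036, -0.0787, 0.2961]
tool_rot: [3.141, 0.001, -0.244]
contact_force: [0.2, 0.2, 0.5]
opening: 0.092
grip_force: 0.0
time: 2.65
tool_pos: [0.3596, 0.1476, 0.2964]
tool_rot: [3.141, 0.0, -0.236]
contact_force: [0.0, 0.1, 0.1]
opening: 0.0918
grip_force: 0.0
time: 2.82
tool_pos: [0.3598, 0.1473, 0.2963]
tool_rot: [3.141, 0.0, -0.234]
contact_force: [-0.7, 0.0, -0.4]
opening: 0.0917
grip_force: 0.0
[ 1.91316658e-01  4.51696531e-02  1.75898775e+00 -5.40392723e-04
  1.33797519e+00  1.99580366e+00]
```

View pics/w2.png

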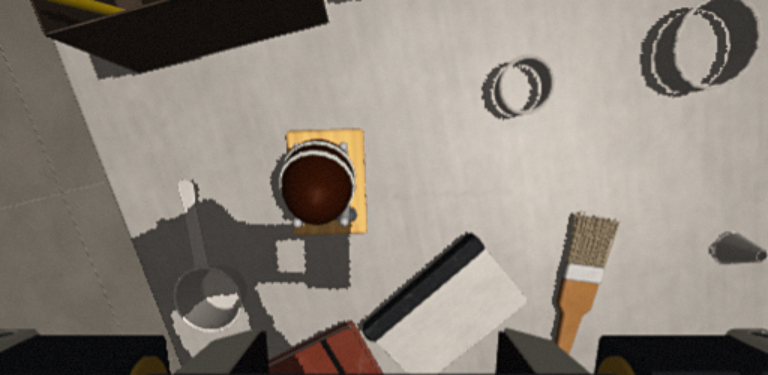

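The second wrist view (1.5x) shows the board corners at about (286,130), (364,130), (367,233) and (296,233), the egg at (317,182) and the small ring at (518,86). The ring lies clear of its surroundings.

Run:
```python
from h import *
np.set_printoptions(precision=4,suppress=True)
w=load("w2.npy");s=load("scene0.npy");t=load("top0.npy")
for n,c,(x0,y0,x1,y1) in [("w",w,(180,75,255,165)),("t",t,(180,165,220,212)),("s",s,(195,150,245,202))]:
    im=c["image"][y0:y1,x0:x1]; hsv=cv2.cvtColor(im,cv2.COLOR_RGB2HSV).astype(int)
    b=(hsv[...,0]<30)&(hsv[...,1]>80)&(hsv[...,2]>110)
    b=b.astype(np.uint8); pts=cv2.findNonZero(b); r=cv2.boxPoints(cv2.minAreaRect(pts))+[x0,y0]
    P=np.array([plane(c,p,.01) for p in r]); m=P.mean(0)
    e=[np.linalg.norm(P[i]-P[(i+1)%4]) for i in range(4)]
    L=P[1]-P[0] if e[0]>e[1] else P[2]-P[1]
    print(n,"board centre",m[:2],"edges",np.array(e),"yaw",np.degrees(np.arctan2(L[1],L[0])))
    br=((hsv[...,2]<120)&(hsv[...,1]>110)&((hsv[...,0]<12)|(hsv[...,0]>170))).astype(np.uint8)
    k,l,st,ce=cv2.connectedComponentsWithStats(br); i=1+st[1:,4].argmax(); print("brown",st[i]+[x0,y0,0,0,0],ce[i]+[x0,y0])
a=cv2.resize(w["image"][75:165,180:255],None,fx=6,fy=6,interpolation=cv2.INTER_NEAREST)
b=cv2.resize(s["image"][152:202,195:245],None,fx=8,fy=8,interpolation=cv2.INTER_NEAREST)
o=np.zeros((540,800,3),np.uint8); o[:540,:350]=a[:,:350] if 0 else a[:540,50:400]; o[:400,360:760]=b
cv2.imwrite("pics/z.png",o[:,:,::-1])
# rings
for n,c,(x0,y0,x1,y1) in [("w",w,(315,30,375,85)),("t",t,(248,164,274,192))]:
    pass
```

```text
w board centre [0.428  0.1847] edges [0.0722 0.0983 0.0769 0.0986] yaw 168.28940843578692
brown [ 188  104   47   46 1575] [210.5867 125.5486]
t board centre [0.4264 0.1849] edges [0.094  0.0686 0.094  0.068 ] yaw -11.478258303096052
brown [189 180  16  16 204] [196.5686 187.7451]
s board centre [0.4427 0.2265] edges [0.1816 0.2737 0.1375 0.2298] yaw -113.29246224473631
brown [208 160  16  14 147] [216.0748 166.0272]
```

View pics/z.png

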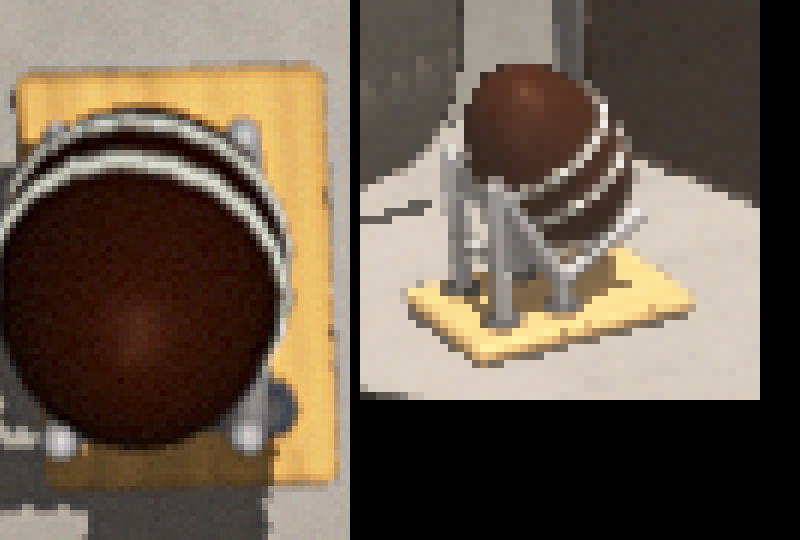

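The egg's band tops (crop) are at (140,112) and (140,157). The board's right edge runs (323,66) to (338,485) and its top edge (18,70) to (323,66). The scene crop confirms the lean toward the posts. Next: compute the egg position and zoom on the ring.

Run:
```python
from h import *
np.set_printoptions(precision=4,suppress=True)
w=load("w2.npy");w1=load("w1.npy");s=load("scene0.npy");t=load("top0.npy")
f=lambda x,y:(180+(50+x)/6-.5,75+y/6-.5)
TL,TR,BR=[plane(w,f(*p),.01) for p in[(18,70),(323,66),(338,485)]]
print("corners",TL,TR,BR,np.linalg.norm(TL-TR),np.linalg.norm(BR-TR))
ang=lambda d:np.degrees(np.arctan2(d[1],d[0]))
print("yaws",ang(TR-BR),ang(TL-TR)-90,"centre",(TL+BR)/2)
yaw=np.radians((ang(TR-BR)+ang(TL-TR)-90)/2); a=np.array([np.cos(yaw),np.sin(yaw),0]);z=np.array([0,0,1.])
E=[]
for p,h,d in [((140,157),.0904,.0228),((140,112),.0766,.0308)]:
    q=plane(w,f(*p),h); E.append(q-d*a-(h-.068)*z); print("egg",E[-1])
o=np.mean(E,0); ax=-.5*a+.866*z
b=np.cross(z,a)
print("proj in scene (crop8): origin, tip, foot",[ (proj(s,o+k*ax)-[195,152])*8+[360,0] for k in(0,.046,-.038)])
print("top: brown circle centre approx", proj(t,o+.01*ax),"wrist lateral", [ (proj(w,o+.005*ax+k*b)-[180,75])*6-[50,0] for k in(-.031,.031)])
A=cv2.resize(w["image"][25:90,310:385],None,fx=5,fy=5,interpolation=cv2.INTER_NEAREST)
B=cv2.resize(w1["image"][75:135,195:255],None,fx=5,fy=5,interpolation=cv2.INTER_NEAREST)
C=np.zeros((330,690,3),np.uint8);C[:325,:375]=A;C[:300,385:685]=B;cv2.imwrite("pics/ring.png",cv2.convertScaleAbs(C,alpha=1.3)[:,:,::-1])
```

```text
corners [0.4841 0.2083 0.01  ] [0.4685 0.1385 0.01  ] [0.3721 0.1587 0.01  ] 0.07152764777615317 0.09850544378106313
yaws -11.796618443430047 -12.607336198566102 centre [0.4281 0.1835 0.01  ]
egg [0.4308 0.18   0.068 ]
egg [0.4322 0.1812 0.068 ]
proj in scene (crop8): origin, tip, foot [array([552.9475, 155.839 ]), array([494.812 ,  74.1925]), array([599.1459, 220.6888])]
top: brown circle centre approx [198.1304 187.3663] wrist lateral [array([303.2623, 280.1063]), array([  3.3709, 286.1063])]
```

View pics/ring.png

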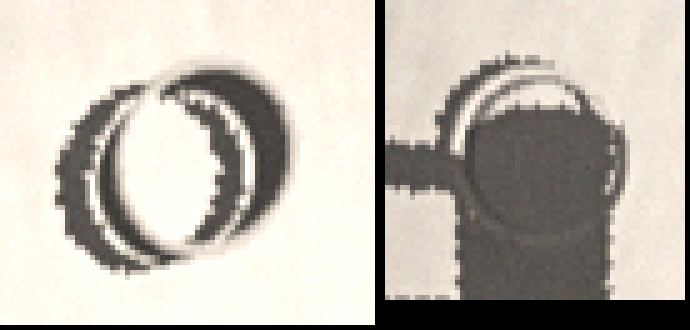

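The ring crop, left part (wrist view 2), shows the top rim spanning x 120–290 and y 60–250, and the base spanning x 90–250 and y 85–268. I'll check the rim and base against each other and compute the approach.

Run:
```python
from h import *
from cell import robot
from scipy.spatial.transform import Rotation as R
np.set_printoptions(precision=4,suppress=True)
w=load("w2.npy");w1=load("w1.npy");s=load("scene0.npy");t=load("top0.npy")
f=lambda x,y:(310+x/5-.5,25+y/5-.5)
print("top rim",plane(w,f(205,155),.028),"base",plane(w,f(170,176),0))
print("diam",np.linalg.norm(plane(w,f(120,157),.028)-plane(w,f(290,157),.028)),np.linalg.norm(plane(w,f(90,176),0)-plane(w,f(250,176),0)))
g=lambda x,y:(195+(x-385)/5-.5,75+y/5-.5)
print("w1 top",plane(w1,g(537,150),.028))
# scene: rim ellipse x409-484,y272-310 in 5x crop
print("scene",plane(s,(180+446/5-.5,140+291/5-.5),.028),"top",plane(t,(130+521/4-.5,135+170/4-.5),.02))
ob=robot.observe();Rm=R.from_euler('xyz',ob["tool_rot"])
o=np.array([.431,.1835,.068]);yaw=-.213;a=np.array([np.cos(yaw),np.sin(yaw),0]);ax=-.5*a+[0,0,.866]
b=np.cross([0,0,1],a);T=R.from_matrix(np.c_[np.cross(-b,-ax),-b,-ax])
print("rotvec",(Rm.inv()*T).as_rotvec())
pre=o+.11*ax; g0=o+.003*ax
print("pre",pre,"d in tool now",Rm.inv().apply(pre-ob["tool_pos"]),"grasp",g0)
```

```text
top rim [ 0.47   -0.0099  0.028 ] base [ 0.4697 -0.0091  0.    ]
diam 0.04471881402097158 0.04511891891785762
w1 top [ 0.471  -0.0102  0.028 ]
scene [ 0.4645 -0.0144  0.028 ] top [ 0.4683 -0.0035  0.02  ]
rotvec [ 0.0068  0.5238 -0.0221]
pre [0.3772 0.1951 0.1633] d in tool now [ 0.0054 -0.0513  0.133 ] grasp [0.4295 0.1838 0.0706]
```

```bash
cat > d.py <<'E'
import sys;from h import *
from cell import robot
from scipy.spatial.transform import Rotation as R
np.set_printoptions(precision=4,suppress=True)
ob=robot.observe();Rm=R.from_euler('xyz',ob["tool_rot"])
o=np.array([.431,.1835,.068]);yaw=-.213;a=np.array([np.cos(yaw),np.sin(yaw),0]);ax=-.5*a+[0,0,.866]
b=np.cross([0,0,1],a);T=R.from_matrix(np.c_[np.cross(-b,-ax),-b,-ax])
p=o+float(sys.argv[1])*ax
print("rot",(Rm.inv()*T).as_rotvec(),"d",Rm.inv().apply(p-ob["tool_pos"]),"q",ob["qpos"])
E
python3 drive.py '[{"pos": [0,-0.5,0],"rotvec": [0,0.42,-0.016]},{"pos": [0,-0.5,0],"rotvec": [0,0.42,-0.016]},{"pos": [0,-0.5,0],"rotvec": [0,0.42,-0.016]},{"pos": [0,-0.5,0],"rotvec": [0,0.42,-0.016]},{"pos": [0,-0.5,0],"rotvec": [0,0.42,-0.016]},{},{}]'; python3 d.py .11
```

```text
time: 3.45
tool_pos: [0.371, 0.1952, 0.296]
tool_rot: [3.132, -0.522, -0.213]
contact_force: [-0.2, -0.6, -0.3]
opening: 0.0919
grip_force: 0.0
rot [0.0091 0.0011 0.0001] d [-0.061  -0.0024  0.118 ] q [ 0.5539 -0.0564  1.9747 -0.47    0.8931  2.577 ]
```

```bash
python3 drive.py '[{"pos": [-0.5,-0.02,0.985],"rotvec": [0.006,0,0]},{"pos": [-0.5,-0.02,0.985],"rotvec": [0.006,0,0]},{"pos": [-0.5,-0.02,0.985],"rotvec": [0.006,0,0]},{"pos": [-0.5,-0.02,0.985],"rotvec": [0.006,0,0]},{"pos": [-0.5,-0.02,0.985],"rotvec": [0.006,0,0]},{"pos": [-0.55,-0.02,0.985],"rotvec": [0.006,0,0]},{},{}]'; python3 d.py .003
python3 - <<'E'
from cell import robot
import cv2,numpy as np
c=robot.read_camera("wrist"); cv2.imwrite("pics/w3.png",c["image"][:,:,::-1]); np.save("w3.npy",c,allow_pickle=True)
E
```

```text
time: 4.12
tool_pos: [0.3793, 0.1946, 0.1632]
tool_rot: [3.141, -0.523, -0.218]
contact_force: [-0.4, 0.5, 0.2]
opening: 0.0917
grip_force: 0.0
rot [ 0.0034  0.0008 -0.0044] d [-0.0017 -0.0004  0.1059] q [ 0.535   0.1584  2.1934 -0.7608  0.5192  2.9439]
```

View pics/w3.png

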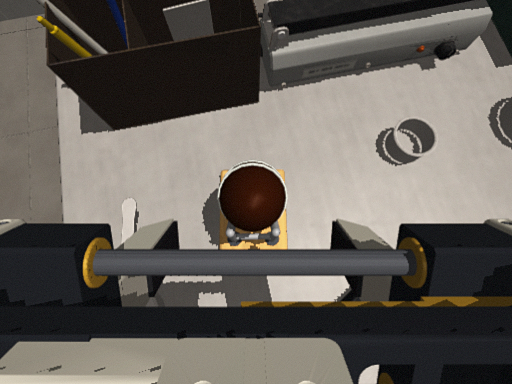

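The egg sits centred between the fingers at (253,195), 2–3 px left of centre. Joint 6 and the wrist bend are near their limits, so I'll fit a small kinematic model to check reach before descending.

```bash
cat > kin.py <<'E'
import numpy as np
from scipy.spatial.transform import Rotation as R
from scipy.optimize import least_squares
Q=np.array([[-1.40099411,.342739767,1.52502027,-5e-5,1.27539539,-.145949812],[-.36754001,.09048009,1.70766338,.00209886,1.34255886,.88224461],[.191316658,.0451696531,1.75898775,-.00054,1.33797519,1.99580366],[.5539,-.0564,1.9747,-.47,.8931,2.577],[.535,.1584,2.1934,-.7608,.5192,2.9439]])
P=np.array([[.16299567,-.49865557,.24483496],[.406,-.0738,.2969],[.3598,.1473,.2963],[.371,.1952,.296],[.3793,.1946,.1632]])
O=np.array([[-3.14004,-.00018,.31577],[-3.141,-.002,.321],[3.141,0,-.234],[3.132,-.522,-.213],[3.141,-.523,-.218]])
E=lambda ax,a:R.from_euler(ax,a)
def chain(q,m):
    h,L1,e,L2,c,L3,d=m
    A=E('z',q[0]);p=np.array([0,0,h]);A=A*E('y',q[1]);p=p+A.apply([0,0,L1]);A=A*E('y',q[2]);p=p+A.apply([e,0,L2])
    A=A*E('z',q[3]);A=A*E('y',q[4]);p=p+A.apply([c,d,L3]);return p,A*E('z',q[5])
if 1:
    res=lambda m:np.concatenate([chain(q,m)[0]-p for q,p in zip(Q,P)])
    s=least_squares(res,[.4,.48,0,.38,0,.3,0]);M=s.x
def ik(p,Rt,q0,off):
    lo=np.array([-2.53,-.77,.04,-1,.28,-3.11]);hi=np.array([2.53,2.02,2.7,4.14,2.66,3.11])
    f=lambda q:np.r_[(chain(q,M)[0]-p)*10,(Rt.inv()*chain(q,M)[1]*off).as_rotvec()]
    return least_squares(f,q0,bounds=(lo+1e-3,hi-1e-3))
E
python3 - <<'E'
from kin import *
np.set_printoptions(precision=4,suppress=True)
print(M,s.fun.reshape(-1,3))
for q,o in zip(Q,O): print((chain(q,M)[1].inv()*E('xyz',o)).as_rotvec())
E
```

```text
[ 0.2084  0.506   0.0102  0.3041 -0.0636  0.3373  0.0761] [[ 0.     -0.0019  0.0039]
 [-0.0017  0.0004 -0.0002]
 [-0.0014 -0.0005 -0.0001]
 [ 0.0036 -0.0024 -0.0038]
 [-0.0025  0.0029  0.0002]]
[-0.     -0.      1.5708]
[-0.0003 -0.0003  1.5703]
[-0.0001  0.0003  1.5712]
[-0.     -0.0007  1.5709]
[0.0001 0.0005 1.5707]
```

```bash
python3 - <<'E'
s=open('kin.py').read()
s=s.replace("h,L1,e,L2,c,L3,d=m","h,L1,e,L2,c,L3=m;d=0").replace("A=A*E('z',q[3]);A=A*E('y',q[4]);p=p+A.apply([c,d,L3])","A=A*E('z',q[3]);A=A*E('y',q[4]);p=p+A.apply([c,0,L3])").replace("[.4,.48,0,.38,0,.3,0]","[.4,.48,0,.38,0.08,.3]")
open('kin.py','w').write(s)
E
python3 - <<'E'
from kin import *
np.set_printoptions(precision=4,suppress=True)
print(M,s.fun.reshape(-1,3))
off=E('z',np.pi/2); yaw=-.213;a=np.array([np.cos(yaw),np.sin(yaw),0]);b=np.cross([0,0,1],a);o=np.array([.431,.1835,.068])
for half in(0,1):
  for tilt in(30,25,20,15):
    th=np.radians(tilt);ax=-np.sin(th)*a+[0,0,np.cos(th)];y=-b*(1-2*half);T=R.from_matrix(np.c_[np.cross(y,-ax),y,-ax])
    for off_d in(.003,.11):
      q0=Q[4].copy();q0[5]-=np.pi*half
      r=ik(o+off_d*ax,T,q0,off);print(half,tilt,off_d,r.cost,r.x)
E
```

```text
[ 0.086   0.4174 -0.0402  0.3079 -0.0656  0.1778] [[-0.0765 -0.0058  0.0047]
 [-0.0209 -0.0741 -0.0032]
 [ 0.0262 -0.0726 -0.0033]
 [-0.0051 -0.0207  0.0027]
 [ 0.0013  0.0059 -0.0009]]
0 30 0.003 0.0018556141819424607 [ 0.3929  0.4079  2.1715 -0.999   0.3191  3.1022]
0 30 0.11 9.356426805203175e-19 [ 0.5252  0.1441  2.2095 -0.7613  0.5095  2.932 ]
0 25 0.003 6.09647031203015e-22 [ 0.3886  0.4093  2.1763 -0.9194  0.3055  3.0238]
0 25 0.11 2.0017669989178804e-27 [ 0.5117  0.1549  2.166  -0.5595  0.556   2.7359]
0 20 0.003 1.43315230104155e-24 [ 0.3993  0.4097  2.1701 -0.6406  0.3352  2.7676]
0 20 0.11 5.658382176609699e-31 [ 0.4963  0.1715  2.112  -0.3905  0.6252  2.5716]
0 15 0.003 5.080145794561386e-26 [ 0.4102  0.4124  2.1478 -0.4024  0.396   2.5518]
0 15 0.11 1.1417717989785531e-27 [ 0.4769  0.194   2.05   -0.2555  0.7101  2.4393]
1 30 0.003 0.0018556141819409651 [ 0.3929  0.4079  2.1715 -0.999   0.3191 -0.0394]
1 30 0.11 7.157921473095764e-19 [ 0.5252  0.1441  2.2095 -0.7613  0.5095 -0.2096]
1 25 0.003 6.04543053147728e-22 [ 0.3886  0.4093  2.1763 -0.9194  0.3055 -0.1178]
1 25 0.11 5.811951978515248e-28 [ 0.5117  0.1549  2.166  -0.5595  0.556  -0.4057]
1 20 0.003 1.4392778773503696e-24 [ 0.3993  0.4097  2.1701 -0.6406  0.3352 -0.374 ]
1 20 0.11 1.0062020994451114e-30 [ 0.4963  0.1715  2.112  -0.3905  0.6252 -0.57  ]
1 15 0.003 7.464345521056466e-26 [ 0.4102  0.4124  2.1478 -0.4024  0.396  -0.5898]
1 15 0.11 7.531534899765919e-28 [ 0.4769  0.194   2.05   -0.2555  0.7101 -0.7023]
```

```bash
python3 - <<'E'
s=open('kin.py').read()
s=s.replace("h,L1,e,L2,c,L3=m;d=0","h,L1,g,L2,d,L3=m;e=0").replace("p=p+A.apply([e,0,L2])","p=p+A.apply([e,g,L2])").replace("p=p+A.apply([c,0,L3])","p=p+A.apply([0,d,L3])").replace("[.4,.48,0,.38,0.08,.3]","[.2,.48,0,.38,0.08,.3]")
open('kin.py','w').write(s)
E
cat > t.py <<'E'
from kin import *
np.set_printoptions(precision=4,suppress=True)
print(M,s.fun.reshape(-1,3))
off=E('z',np.pi/2); yaw=-.213;a=np.array([np.cos(yaw),np.sin(yaw),0]);b=np.cross([0,0,1],a);o=np.array([.431,.1835,.068])
for half in(0,1):
  for tilt in(30,25,20,15):
    th=np.radians(tilt);ax=-np.sin(th)*a+[0,0,np.cos(th)];y=-b*(1-2*half);T=R.from_matrix(np.c_[np.cross(y,-ax),y,-ax])
    for off_d in(.003,.11):
      q0=Q[4].copy();q0[5]-=np.pi*half
      r=ik(o+off_d*ax,T,q0,off);print(half,tilt,off_d,r.cost,r.x)
E
python3 t.py
```

```text
[0.1773 0.4916 0.0654 0.3666 0.0095 0.2837] [[-0.002   0.0035  0.0045]
 [-0.0039 -0.0001  0.0036]
 [-0.0023 -0.0018  0.0036]
 [-0.0038  0.0012 -0.0027]
 [ 0.0087  0.0066 -0.009 ]]
0 30 0.003 0.001520540229249385 [ 0.4145  0.359   2.2136 -0.999   0.3221  3.109 ]
0 30 0.11 4.1166370673443326e-24 [ 0.5334  0.1181  2.2101 -0.733   0.5321  2.9059]
0 25 0.003 8.64689346607759e-25 [ 0.3978  0.3593  2.1976 -0.8532  0.3275  2.9623]
0 25 0.11 4.344032503250356e-25 [ 0.4689  0.125   2.1477 -0.5064  0.5814  2.6392]
0 20 0.003 1.7420036346982548e-31 [ 0.3584  0.3622  2.152  -0.5258  0.3774  2.609 ]
0 20 0.11 1.8523059566963873e-26 [ 0.4117  0.1438  2.0822 -0.3342  0.6558  2.4348]
0 15 0.003 1.340459759838155e-28 [ 0.3244  0.3731  2.103  -0.3045  0.4577  2.3679]
0 15 0.11 1.5386738268474931e-23 [ 0.361   0.1724  2.014  -0.2088  0.7448  2.2837]
1 30 0.003 0.001443763998705542 [ 0.4194  0.3609  2.2105 -0.999   0.3312 -0.0179]
1 30 0.11 1.496589300210536e-24 [ 0.5334  0.1181  2.2101 -0.733   0.5321 -0.2356]
1 25 0.003 2.530863299620383e-25 [ 0.3978  0.3593  2.1976 -0.8532  0.3275 -0.1793]
1 25 0.11 1.5697201211931304e-23 [ 0.4689  0.125   2.1477 -0.5064  0.5814 -0.5024]
1 20 0.003 5.4805827315563e-29 [ 0.3584  0.3622  2.152  -0.5258  0.3774 -0.5326]
1 20 0.11 1.6136238047961374e-26 [ 0.4117  0.1438  2.0822 -0.3342  0.6558 -0.7068]
1 15 0.003 5.486064313364016e-27 [ 0.3244  0.3731  2.103  -0.3045  0.4577 -0.7737]
1 15 0.11 5.669771164298798e-25 [ 0.361   0.1724  2.014  -0.2088  0.7448 -0.8579]
```

The 30° tool pose needs joint 4 past its -1 limit; 21° is in range. A grip about the same closing line, 9° off the egg's axis, still spans both bands, so I'll use that and compensate when uprighting.

```bash
cat > d.py <<'E'
import sys;from h import *
from cell import robot
from scipy.spatial.transform import Rotation as R
np.set_printoptions(precision=4,suppress=True)
ob=robot.observe();Rm=R.from_euler('xyz',ob["tool_rot"])
o=np.array([.431,.1845,.068]);yaw=-.213;a=np.array([np.cos(yaw),np.sin(yaw),0]);ea=-.5*a+[0,0,.866]
th=np.radians(21);ax=-np.sin(th)*a+[0,0,np.cos(th)]
b=np.cross([0,0,1],a);T=R.from_matrix(np.c_[np.cross(-b,-ax),-b,-ax])
p=o+.003*ea+float(sys.argv[1])*ax
print("rot",(Rm.inv()*T).as_rotvec(),"d",Rm.inv().apply(p-ob["tool_pos"]),"q",ob["qpos"])
E
python3 drive.py '[{"rotvec": [0,-0.32,0]},{"rotvec": [0,-0.308,0]},{}]'; python3 d.py .1
```

```text
time: 4.42
tool_pos: [0.3814, 0.1965, 0.1663]
tool_rot: [-3.136, -0.389, -0.22]
contact_force: [1.7, 0.5, 1.6]
opening: 0.092
grip_force: 0.0
rot [-0.003  -0.0228 -0.0063] d [0.0118 0.0012 0.0073] q [ 0.4613  0.1565  2.1129 -0.4265  0.6033  2.5714]
```

```bash
python3 drive.py '[{"pos": [0.3,0.03,0.2]},{"pos": [0.3,0.03,0.2]},{},{}]'; python3 d.py 0
```

```text
time: 4.75
tool_pos: [0.392, 0.1909, 0.1604]
tool_rot: [3.141, -0.389, -0.218]
contact_force: [-0.1, 0.2, 0.8]
opening: 0.0917
grip_force: 0.0
rot [ 0.0026 -0.0222 -0.0045] d [ 0.0011 -0.0022  0.0974] q [ 0.4368  0.1783  2.1067 -0.4315  0.5864  2.5547]
```

Converted, 0.012 m is 0.6, -0.0003 m is -0.015.

```bash
python3 drive.py '[{"pos": [0,-0.015,0.6]},{"pos": [0,-0.015,0.6]},{"pos": [0,-0.015,0.6]},{"pos": [0,-0.015,0.6]},{"pos": [0,-0.015,0.6]},{"pos": [0,-0.015,0.6]},{"pos": [0,-0.015,0.6]},{"pos": [0,0,0.6]}]'; python3 drive.py '[{},{}]'; python3 d.py 0
```

```text
time: 5.42
tool_pos: [0.4277, 0.1858, 0.071]
tool_rot: [3.141, -0.388, -0.217]
contact_force: [0.8, 0.3, 0.1]
opening: 0.092
grip_force: 0.0
time: 5.58
tool_pos: [0.4274, 0.1854, 0.0712]
tool_rot: [3.14, -0.387, -0.217]
contact_force: [-0.9, -0.5, 0.4]
opening: 0.0921
grip_force: 0.0
rot [ 0.0027 -0.0205 -0.0034] d [0.0019 0.0001 0.0014] q [ 0.3829  0.4023  2.1437 -0.6847  0.3453  2.7904]
```

Converted, 0.0015 m is 0.075, 0.001 m is 0.05.

```bash
python3 drive.py '[{"pos": [0.075,0,0.05]},{},{},{},{},{}]' 0.066 15;python3 drive.py '[{},{},{},{}]' 0.05 15
```

```text
time: 6.08
tool_pos: [0.4298, 0.1852, 0.0716]
tool_rot: [-3.141, -0.389, -0.218]
contact_force: [0.2, -0.2, -0.2]
opening: 0.0662
grip_force: 0.0
time: 6.42
tool_pos: [0.4299, 0.1853, 0.0714]
tool_rot: [-3.141, -0.389, -0.218]
contact_force: [0.2, 1.1, 1.4]
opening: 0.0614
grip_force: 15.0
```

The manual's scale: shifts go in units of 20 mm and turns go in units of 0.25 rad. Converting my numbers, -0.008 m is -0.4, -0.0011 m is -0.055.

```bash
python3 drive.py '[{"pos": [-0.035,0,-0.25]},{"pos": [-0.055,0,-0.4]},{"pos": [-0.065,0,-0.5]},{"pos": [-0.065,0,-0.5]},{"pos": [-0.065,0,-0.5]},{"pos": [-0.1,0,-0.75]},{"pos": [-0.1,0,-0.75]},{"pos": [-0.1,0,-0.75]}]'
python3 drive.py '[{"pos": [0.35,0,-0.9]},{"pos": [0.35,0,-0.9]},{"pos": [0.35,0,-0.9]},{"pos": [0.35,0,-0.9]},{}]'
```

```text
time: 7.08
tool_pos: [0.3855, 0.1944, 0.1487]
tool_rot: [3.141, -0.387, -0.217]
contact_force: [0.2, 1.2, -1.4]
opening: 0.0614
grip_force: 15.0
time: 7.5
tool_pos: [0.3863, 0.1957, 0.2291]
tool_rot: [-3.137, -0.393, -0.219]
contact_force: [0.6, -0.6, -0.3]
opening: 0.0613
grip_force: 15.0
```

Converted, -0.105 rad is -0.42.

```bash
python3 drive.py '[{"rotvec": [0,-0.42,0]},{"rotvec": [0,-0.42,0]},{"rotvec": [0,-0.42,0]},{"rotvec": [0,-0.42,0]},{"rotvec": [0,-0.416,0]},{}]'
python3 drive.py '[{"pos": [0.4,1.25,0]},{"pos": [0.4,1.25,0]},{"pos": [0.4,1.25,0]},{"pos": [0.4,1.25,0]},{"pos": [0.4,1.25,0]},{"pos": [0.4,1.25,0]},{},{}]'
python3 - <<'E'
from h import *
from cell import robot
print(robot.observe()["tool_pos"])
w=robot.read_camera("wrist");s=robot.read_camera("scene");t=robot.read_camera("top")
for n,c in zip("w4 s4 t4".split(),(w,s,t)): np.save(n+".npy",c,allow_pickle=True)
p=proj(w,[.47,-.0095,.028]);print("ring px",p)
e=proj(s,robot.observe()["tool_pos"]);e=e.astype(int);p=p.astype(int);print(e,p)
o=np.zeros((384,800,3),np.uint8)
x,y=max(p[0]-45,0),max(p[1]-40,0);A=cv2.resize(w["image"][y:y+76,x:x+80],None,fx=5,fy=5,interpolation=0);o[:A.shape[0],:A.shape[1]]=A[:384]
x2,y2=e[0]-32,e[1]-32;B=cv2.resize(s["image"][y2:y2+64,x2:x2+64],None,fx=6,fy=6,interpolation=0);o[:384,410:794]=B
print("crop origins",x,y,x2,y2);cv2.imwrite("pics/m.png",o[:,:,::-1])
E
```

```text
time: 8.0
tool_pos: [0.3868, 0.1942, 0.2241]
tool_rot: [3.141, 0.141, -0.22]
contact_force: [0.5, -0.8, -1.3]
opening: 0.0613
grip_force: 15.0
time: 8.67
tool_pos: [0.3986, 0.0378, 0.2185]
tool_rot: [3.141, 0.135, -0.22]
contact_force: [-0.4, 1.2, -1.3]
opening: 0.0617
grip_force: 15.0
[0.3986186  0.03775636 0.2184734 ]
ring px [282.47720032  78.96201929]
[238 137] [282  78]
crop origins 237 38 206 105
```

View pics/m.png

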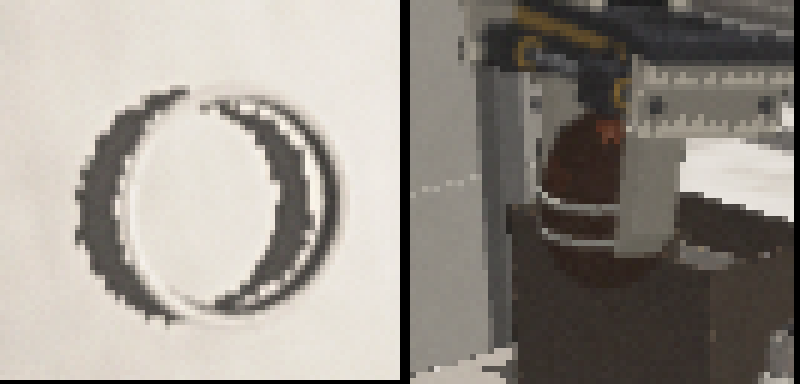

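The wrist crop shows the small ring's top rim clearly: x 124–348, y 84–325. The scene crop shows the egg held upright, with its tip near (598,110), foot near (607,288) and bands level. Now I'll compute the ring centre and check the vertical.

Run:
```python
from h import *
from cell import robot
np.set_printoptions(precision=4,suppress=True)
w=load("w4.npy");s=load("s4.npy")
f=lambda x,y:(237+x/5-.5,38+y/5-.5)
c=plane(w,f(236,204.5),.028);print("rim",c,"diams",np.linalg.norm(plane(w,f(124,204),.028)-plane(w,f(348,204),.028)),np.linalg.norm(plane(w,f(236,84),.028)-plane(w,f(236,325),.028)))
tcp=robot.observe()["tool_pos"]; g=lambda p:(proj(s,p)-[206,105]+.5)*6+[410,0]
for k in(.043,.005,-.011,-.041): print("scene",k,g(tcp+[0,0,k]))
# held egg axis in scene: silhouette of upper part vs. local background
im=s["image"][105:169,206:270].astype(int)
hsv=cv2.cvtColor(s["image"][105:169,206:270],cv2.COLOR_RGB2HSV)
for y in range(16,50,3):
    r=im[y]; m=(r[:,0]-r[:,2]>14)&(r[:,0]<110); xs=np.flatnonzero(m[15:50])+15; print(y*6,(xs.min()*6+410,xs.max()*6+410) if len(xs) else None)
```

```text
rim [ 0.4703 -0.0108  0.028 ] diams 0.04664560237279477 0.04682264276880827
scene 0.043 [601.9932 105.2834]
scene 0.005 [605.0716 185.7575]
scene -0.011 [606.3487 218.9813]
scene -0.041 [608.7127 280.2402]
96 (np.int64(542), np.int64(620))
114 (np.int64(542), np.int64(626))
132 (np.int64(560), np.int64(620))
150 (np.int64(548), np.int64(638))
168 (np.int64(542), np.int64(620))
186 (np.int64(542), np.int64(626))
204 (np.int64(512), np.int64(530))
222 (np.int64(548), np.int64(626))
240 (np.int64(554), np.int64(674))
258 (np.int64(524), np.int64(680))
276 (np.int64(590), np.int64(632))
294 (np.int64(512), np.int64(704))
```

```bash
cat > g.py <<'E'
import sys;from h import *
from cell import robot
from scipy.spatial.transform import Rotation as R
np.set_printoptions(precision=4,suppress=True)
ob=robot.observe();Rm=R.from_euler('xyz',ob["tool_rot"])
p=np.array([.4705,-.0105,float(sys.argv[1])])
print("d",Rm.inv().apply(p-ob["tool_pos"]),"per mm down",Rm.inv().apply([0,0,-1.]),"pitch",ob["tool_rot"],ob["contact_force"])
E
python3 g.py .2
```

```text
d [0.0825 0.0331 0.0078] per mm down [ 0.1351 -0.0001  0.9908] pitch [ 3.1415  0.1355 -0.2166] [-0.1365 -0.8209 -0.9576]
```

Converted, 0.0165 m is 0.825, 0.0066 m is 0.33.

```bash
python3 drive.py '[{"pos": [0.825,0.33,0.08]},{"pos": [0.825,0.33,0.08]},{"pos": [0.825,0.33,0.08]},{"pos": [0.825,0.33,0.08]},{"pos": [0.825,0.33,0.08]},{}]'
python3 drive.py '[{"pos": [0.135,0,0.99]},{"pos": [0.135,0,0.99]},{"pos": [0.135,0,0.99]},{"pos": [0.135,0,0.99]},{"pos": [0.135,0,0.99]},{},{},{}]';python3 g.py .075
```

```text
time: 9.32
tool_pos: [0.4728, -0.0117, 0.1991]
tool_rot: [3.141, 0.135, -0.217]
contact_force: [-0.1, -0.1, -0.7]
opening: 0.0613
grip_force: 15.0
time: 9.98
tool_pos: [0.4714, -0.0108, 0.1011]
tool_rot: [-3.142, 0.134, -0.217]
contact_force: [-0.3, -0.5, -1.1]
opening: 0.0611
grip_force: 15.0
d [ 0.0026 -0.0001  0.026 ] per mm down [0.134  0.0001 0.991 ] pitch [-3.1415  0.1344 -0.2165] [-0.2787 -0.4606 -1.0882]
```

Converted, 0.006 m is 0.3, 0.004 m is 0.2.

```bash
python3 drive.py '[{"pos": [0.04,0,0.3]},{"pos": [0.04,0,0.3]},{"pos": [0.04,0,0.3]},{"pos": [0.02,0,0.3]},{"pos": [0,0,0.2]},{},{}]';python3 g.py .07
python3 - <<'E'
from h import *
from cell import robot
s=robot.read_camera("scene");tcp=robot.observe()["tool_pos"];np.save("s5.npy",s,allow_pickle=True)
im=s["image"].astype(int);c=proj(s,tcp-[0,0,.02]);print("axis px",proj(s,tcp+[0,0,.043]),proj(s,tcp-[0,0,.005]),proj(s,tcp-[0,0,.043]),"rim",proj(s,[.4703,-.0108,.028]),proj(s,[.4703,-.0108,0]))
x,y=c.astype(int)
for r in range(y-14,y+26,2): print(r,x-20,''.join('#' if v<85 else '+' if v<140 else '.' for v in im[r,x-20:x+21].sum(1)/3))
E
```

```text
time: 10.57
tool_pos: [0.4698, -0.0112, 0.0717]
tool_rot: [3.142, 0.137, -0.218]
contact_force: [0.6, -0.3, -1.6]
opening: 0.0612
grip_force: 15.0
d [ 0.0008 -0.0008  0.0016] per mm down [ 0.1361 -0.      0.9907] pitch [ 3.1416  0.1365 -0.2176] [ 0.6077 -0.3271 -1.6464]
axis px [269.14596868 169.94437638] [269.21973267 184.99318853] [269.27524984 196.54131215] rim [269.24258278 196.7515342 ] [269.28222826 205.05177071]
175 249 #########+++#############+++++##++++++++.
177 249 #########+++#############+++.+.+.+.......
179 249 #########++#############+++.+++++++++++++
181 249 #########+##############+++++++++++++++++
183 249 ##+######+.#############+++++++++++++++++
185 249 +###+#+####+..##########+++++++++++++++++
187 249 +#####+#########+++++++++++++++++++++++++
189 249 #####+#++++############+++++++++++#++++++
191 249 ++##++++++###++++######++++++++....+++##+
193 249 +#+#+##+##+############++++++..........++
195 249 ++#+######++###############+.............
197 249 ++######+###+++++########+++.............
199 249 ..++###++##++++++++++++++++..............
201 249 ....+##+#+++++++++++++++++++++...........
203 249 ......#++++++++++++++++++++++++++........
205 249 .......++++++++++++++++++++++++##++++....
207 249 ..........++++++++++++++++++++++++++++++.
209 249 .............+++++++++++++++++++++++.....
211 249 ................+++++++++++++............
213 249 ..................++++...................
```

Converted, 0.0015 m is 0.075, 0.001 m is 0.05.

```bash
python3 drive.py '[{"pos": [0.015,0,0.075]},{"pos": [0.01,0,0.075]},{"pos": [0.005,0,0.05]},{},{}]'; python3 drive.py '[{"pos": [0.01,0,0.05]},{},{}]';  python3 drive.py '[{"pos": [0.005,0,0.05]},{},{}]'
```

```text
time: 11.03
tool_pos: [0.47, -0.0112, 0.0679]
tool_rot: [-3.142, 0.136, -0.217]
contact_force: [0.0, 0.5, -0.6]
opening: 0.0614
grip_force: 15.0
time: 11.28
tool_pos: [0.4701, -0.0112, 0.0669]
tool_rot: [-3.142, 0.136, -0.217]
contact_force: [0.4, -0.4, -1.3]
opening: 0.0612
grip_force: 15.0
time: 11.53
tool_pos: [0.4701, -0.0112, 0.0659]
tool_rot: [-3.142, 0.136, -0.217]
contact_force: [-0.4, -0.9, -0.7]
opening: 0.0613
grip_force: 15.0
```

```bash
python3 drive.py '[{},{}]'; python3 g.py .06
```

```text
time: 11.7
tool_pos: [0.4701, -0.0112, 0.0659]
tool_rot: [-3.142, 0.136, -0.218]
contact_force: [0.6, 0.5, -1.4]
opening: 0.0612
grip_force: 15.0
d [ 0.001  -0.0008  0.0058] per mm down [0.1352 0.     0.9908] pitch [-3.1416  0.1356 -0.2175] [ 0.559   0.4797 -1.397 ]
```

Force noise is about 1 N around the egg's weight (-1.3 N), so there is no contact yet. I'll go on in 1 mm and then 0.5 mm steps.

```bash
for i in 1; do python3 drive.py '[{"pos": [0.005,0,0.05]},{},{}]' | grep -E "pos|force"; python3 drive.py '[{"pos": [0.005,0,0.035]},{},{}]'| grep -E "pos|force"; done
```

```text
tool_pos: [0.47, -0.0112, 0.0649]
contact_force: [-0.0, 0.4, -2.1]
grip_force: 15.0
tool_pos: [0.47, -0.0112, 0.0642]
contact_force: [-0.3, -0.7, -1.7]
grip_force: 15.0
```

Converted, 0.0007 m is 0.035, 0.0001 m is 0.005.

```bash
python3 drive.py '[{"pos": [0.005,0,0.035]},{},{}]' | grep -E "pos|t_force"; python3 drive.py '[{"pos": [0.005,0,0.025]},{},{}]'| grep -E "pos|t_force"
```

```text
tool_pos: [0.4701, -0.0112, 0.0635]
contact_force: [0.1, -0.3, -1.1]
tool_pos: [0.4702, -0.0112, 0.0632]
contact_force: [-0.4, -0.7, 2.6]
```

Contact: the force went from about -1.4 N to +2.6 N, so about 4 N is borne on the ring. I'll confirm, then release.

```bash
python3 drive.py '[{},{},{}]'| grep -E "pos|t_force"; python3 drive.py '[{},{},{},{}]' 0.065; python3 drive.py '[{},{},{},{},{},{},{},{}]' 0.09; python3 g.py .2
python3 - <<'E'
from h import *
from cell import robot
s=robot.read_camera("scene");np.save("s6.npy",s,allow_pickle=True)
a=load("s5.npy")["image"].astype(int);b=s["image"].astype(int);x,y=269,184
for r in range(y-14,y+32,2): print(r,x-20,''.join('#' if v<85 else '+' if v<140 else '.' for v in b[r,x-20:x+21].sum(1)/3))
E
```

```text
tool_pos: [0.4702, -0.0112, 0.0631]
contact_force: [0.2, 0.1, 3.1]
time: 13.28
tool_pos: [0.47, -0.0112, 0.0628]
tool_rot: [3.142, 0.136, -0.217]
contact_force: [-0.2, 0.1, -0.3]
opening: 0.0648
grip_force: 0.0
time: 13.95
tool_pos: [0.4701, -0.0112, 0.063]
tool_rot: [-3.142, 0.136, -0.218]
contact_force: [0.1, 0.8, -0.7]
opening: 0.0898
grip_force: 0.0
d [-0.0183 -0.0008 -0.1358] per mm down [0.1353 0.     0.9908] pitch [-3.1416  0.1357 -0.2175] [ 0.0691  0.7766 -0.6826]
170 249 ########++++++++##++++######+############
172 249 #######+++++++++++++########+++.+++.+.+++
174 249 #######+++##################+++....++++++
176 249 #######+++#################++++#+++++++++
178 249 #######+++#################+++###++++++.+
180 249 .+#####++##################+..+.+........
182 249 #######++##################++++++++++++++
184 249 #######++##################++++++++++++++
186 249 #######++.#################++++++++++++++
188 249 #+#+##++##+.##############++++++++++#++++
190 249 #++##++++#####++++++++####++++++++++##+##
192 249 ##+#++#+#++###############+++++++++...+++
194 249 ##+#+#+++###+.+.#####++++++++++++++......
196 249 +########++###############++++++++.......
198 249 ++####++####+############++++............
200 249 ...+++#+++++#+++########++++.............
202 249 .....++++++#+++++++++++++++++............
204 249 ......++++++++++++++++++++++++#+#++......
206 249 ........++++++++++++++++++++++++++++++...
208 249 ............++++++++++++++++++++++#+++++.
210 249 ..............+++++#++++++++++++++.......
212 249 ................+++++++++++..............
214 249 .........................................
```

Released, and the egg stays put. Retreating straight up.

```bash
python3 drive.py '[{"pos": [-0.05,0,-0.35]},{"pos": [-0.095,0,-0.7]},{"pos": [-0.135,0,-1]},{"pos": [-0.135,0,-1]},{"pos": [-0.135,0,-1]},{"pos": [-0.135,0,-1]},{"pos": [-0.135,0,-1]},{"pos": [-0.135,0,-1]}]' 0.092; python3 drive.py '[{"pos": [0,-1,-0.5]},{"pos": [0,-1,-0.5]},{"pos": [0,-1,-0.5]},{"pos": [0,-1,-0.5]},{},{},{},{}]'
python3 - <<'E'
from h import *
from cell import robot
np.set_printoptions(precision=3,suppress=True)
s=robot.read_camera("scene");t=robot.read_camera("top");s0=load("scene0.npy");t0=load("top0.npy")
b=s["image"].astype(int)
for r in range(164,214,2): print(r,''.join('#' if v<85 else '+' if v<140 else '.' for v in b[r,245:296].sum(1)/3))
P=np.array([.4703,-.0108,0]); print("pred tip,origin,rim,base",[proj(s,P+[0,0,k]) for k in(.1035,.0575,.028,0)])
im=t["image"];hs=cv2.cvtColor(im,cv2.COLOR_RGB2HSV);m=((hs[...,2]<120)&(hs[...,1]>110)&((hs[...,0]<12)|(hs[...,0]>170))).astype(np.uint8)[160:200,240:285]
k,l,st,ce=cv2.connectedComponentsWithStats(m);print("top egg",[(st[i],ce[i]+[240,160]) for i in range(1,k) if st[i][4]>30],"pred",proj(t,P+[0,0,.07]))
for n,(x0,y0,x1,y1) in dict(big=(294,164,330,195),timer=(350,197,378,224),cup=(140,178,168,226)).items():
    A,B=[cv2.cvtColor(q["image"][y0:y1,x0:x1],cv2.COLOR_RGB2GRAY).astype(np.float32) for q in(t0,t)]
    print(n,cv2.phaseCorrelate(A,B))
E
```

```text
time: 14.67
tool_pos: [0.47, -0.0112, 0.2069]
tool_rot: [-3.142, 0.135, -0.218]
contact_force: [0.1, 0.1, -0.4]
opening: 0.0919
grip_force: 0.0
time: 15.33
tool_pos: [0.4923, 0.065, 0.2445]
tool_rot: [3.141, 0.137, -0.218]
contact_force: [-0.4, 0.7, -0.3]
opening: 0.0917
grip_force: 0.0
164 #####################++++##########################
166 #####################+++++++#######################
168 ###################+.......+#+##+##################
170 ###################++++++........###+++############
172 ##################+++++++++++++........#++#++######
174 ##################++#######+++++++++........++#++++
176 #############################+++++++++++++........#
178 ################################++++++++++++++++...
180 ##++#############################++++++++++++++++++
182 ####+.....+#+.+##################++++++++++++++++++
184 #####+........###################++++++++++++++++++
186 ....++##+.....##################+.##+++++++++++++++
188 .......######++.############+...####++###++++++++++
190 +##+##+#+#########+++...+++#######...++###+###+++++
192 #########+##+++#########
[... 337 characters left out ...]
++..++....................
206 ............+++++++++++++.....+....................
208 ....................+++............................
210 ...................................................
212 ...................................................
pred tip,origin,rim,base [array([269.129, 173.514]), array([269.199, 187.823]), array([269.243, 196.752]), array([269.282, 205.052])]
top egg [(array([24,  9,  6, 13, 64], dtype=int32), array([266.344, 175.031]))] pred [262.466 173.73 ]
big ((-0.08623357545081234, -0.07705423896184271), 0.9017702970239851)
timer ((-0.0034887753412782274, 0.613783375456098), 0.9386080577049727)
cup ((-0.7071465063660032, -0.21874829370459992), 0.4052559220128589)
```

```bash
python3 drive.py '[{},{},{},{}]' | head -1; python3 -c "
from cell import robot
print(robot.hand_in())"
```

```text
time: 15.77
the job is handed in; nothing more can be done
None
```

The egg stands upright, blunt end down, in the small ring; I released it only after it bore on the ring with about 4 N, the arm is clear, and the job was handed in at about 16 s.

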